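Unbolt the slide chamber and hold its sprung lid open

ROBOT

A 6-joint arm with a two-finger parallel gripper is mounted at the origin on a cart in front of the work surface, level with it; the furniture and walls round the work are solid. World frame = base frame: x ahead of the robot, y to its left, z up, the work surface at z = 0. Lengths are in m, angles in rad, forces in N, time in s.
With the tool pointing down it reaches from about 0.375 to 0.9 m from the base axis. Payload 3.1 kg.
Tool frame: the origin (TCP) lies midway between the tips of the shut fingers; the grasp point (between the pads) lies robot.tcp_to_grasp behind it (robot.tcp_to_grasp is the distance from the TCP to the grasp point, in m); z points along the fingers, y is the direction in which the jaws open and shut (so a half turn about z gives the same grasp; the last joint's range is limited). The gripper opens to 87 mm and grips with 3 to 60 N. Pads are 19 mm wide; open, the fingers measure 117 mm over their backs; the gripper's body (75 mm by 190 mm) begins 51 mm behind the grasp point.
Start: joints at [-0.178, 0.527, 1.433, -0, 1.181, -0.178], TCP at [0.625, 0, 0.223] pointing down, gripper open.
Joint ranges: [-3.08, 3.08], [-0.75, 2.2], [0.22, 2.44], [-1.43, 4.57], [0, 2.65], [-2.85, 2.85]. Speed limits (rad/s): [2.79, 2.79, 3.14, 3.14, 3.14, 3.14].

INTERFACE

Orientations are given as a unit quaternion [x, y, z, w].
In Python, from rig import robot, cams, nets gives the robot as it stands. The module is installed in compiled form; this text tells all that it offers.
- The arm moves only by the tool play_rows, never from a script. Its argument "commands" is a list of rows, each an object of numbers: "x", "y", "z": the shift along the tool's x, y, z in mm; "spin": the turn about the tool's z in rad. In form: [{"x": .., "y": .., "z": .., "spin": ..}, ...]. A call has 1 to 8 rows; each row shifts and turns the pose as measured when the row begins, along the tool's axes as they then stand; what a row does not reach is not made up. A row lasts 1/10 s, in which the tool goes at most 50 mm and 8.59 degrees, less where a joint would pass 70% of its speed; a pose out of reach is approached as far as the arm can. A call is refused whole if a number of a shift passes 50 or a number of a turn 0.15, either way. A call with a gripper value outside its range is refused whole. "grip" is the opening, from 0 (shut) to 1 (fully open), set as the call begins (left out, the last holds). The fingers move at their own pace and stop on an object; "newtons" is the grip in N (left out, the last holds). Time passes only in rows, so rows that do not move let the fingers close. It gives the time, the measured TCP pose, the force and the opening at its end, in the units of the state.
- robot.get_obs(): the state, without advancing time (a new reading comes with each control period).
- cams.camera(name): name is "scene" or "side" or "wrist"; returns a dict with "img" (420x560x3 uint8, red, green, blue), "fx", "fy", "cx", "cy" (pixels), "world_to_cam" (4x4, takes a point from world to camera coordinates); the wrist camera has in their place "mount" (4x4, takes a point from camera to tool coordinates, whose origin is the TCP and whose axes are the flange's). Camera axes: x right, y up, looking along -z (the intrinsics and any distortion apply to the point x, -y, -z); pixel columns grow to the right and rows downward; lengths in m; the calibration is good to about 2 mm. A picture is of the moment at which its call begins: read the wrist's pose just before it. There is no depth.
- robot.hand_in(): hands the job in, once; it reports no verdict.
Trained networks look in a picture, given as the dict that the camera call returned (one of the last four; its "shot" number tells which), for a name from the list of things; names that differ only in an ending like _2 or _b are one class to them, and where a whole thing is asked for, a point or a joint stands for the part that bears it (a point fixed in the world has none). Each returns a list of dicts, best first, with "conf" (0 to 1); they miss things now and then, are a little off and sometimes report something else, mostly with a low value. They report only what shows in the picture. A call takes as long as a camera call.
- nets.outline_of(picture, name): "region" (420x560 bool, what is visible of it) and "pixel" ([column, row] in pixels, amid what is visible of it).
The state is a dict: "time": time; "q": joint angles; "joint_velocities": joint speeds; "joint_torque": joint torques, N m; "position": TCP position; "tool_rot": TCP orientation; "ft_force": force on the tool from outside, world axes, zero at the start; "moment": the same for the moment, N m; "grip_width": finger opening in m.
Only numpy, scipy, OpenCV 4.12 (cv2) and the standard library are available. Lean on these libraries where they do the work, as an engineer would, in place of code of your own. Each camera call takes 0.05 s, during which the arm holds its last target.

TASK

Unlock the slide incubation chamber by drawing its red-knobbed bolt fully back, away from the lid. Then raise the sprung lid by its bar handle until it stands open at 50 degrees (red pointer at the long red mark of the side gauge) and hold it there, still, so that the slides inside can be looked at: the lid falls shut if let go, so finish while the gripper is still holding it. Leave the other things on the bench where they are.

Things in the scene. Friction and masses are not known exactly. Their poses are not given: they have to be found in the camera images.
- chamber: white slide chamber fixed to the bench at a varying place and yaw (up to 17 deg): open box 130 (x) x 205 (y) x 85 mm high under the lid, solid side housing of the same height on its +y side, overall y -103 to +178 mm. Origin: centre of the underside of the part under the lid. x points from handle to hinge side (away from the robot at yaw 0), y towards the bolt, z up.
- lid (a joint): lid angle in rad: 0 shut, grows as the handle side rises, stop at 1.6; 50 degrees is 0.873. Grey frame with amber window, 130 x 200 x 10 mm, about 0.3 kg, hinged along the chamber's y at its far (+x) top edge. Weight and a spring shut it from any angle: 2 to 5 N at the handle hold it up. It cannot rise while the bolt lies over its edge.
- lid_handle (a point): middle of the lid's steel bar handle: round bar 12 mm thick, 90 mm long, parallel to the hinge, on two 12 mm legs at its ends (78 mm clear between), 50 mm ahead of the lid's front edge in the lid's plane, free space under it. 180 mm from the hinge line, 90 mm above the bench when shut; moves up and back in an arc about the hinge.
- lid_hinge (a point): middle of the hinge line, 85 mm above the bench, at chamber x = +65 mm, y = 0; the axis is the chamber's y. A thin aluminium angle gauge stands at chamber y = -112 mm: an arc of radius 80 mm about the hinge line, short black marks each 10 degrees from 10 to 70, a longer red one at 50; a red pointer on the lid's edge runs along it.
- bolt (a joint): travel of the sliding bolt in m: 0 to 0.004 at the start, shut over the lid; 0.030 fully back (a stop). It moves along the chamber's +y, away from the lid, against about 2 N of friction, and stays where it is left. Its flat steel tongue (18 mm wide, 6 mm thick) lies 15 mm over the lid's edge when at 0.
- bolt_knob (a point): middle of the bolt's red upright cylindrical knob, 16 mm across and 26 mm tall, at chamber x = -35 mm, y = 125 mm + travel, 123.5 mm above the bench; top at 136.5 mm; its bed and tongue reach up to 103 mm. Free space all round it above that height.
- timer: small white timer, 62 x 62 x 16 mm, bystander; origin under its centre
- slide_box: purple and white box of slides, 60 x 86 x 30 mm, the one near the bench's front, bystander; origin under its centre
- marker_black: black and grey marker, 13 x 135 x 16 mm, bystander; origin under its centre, long along its own y
- dish_open: shallow round clear dish, 91 mm across, 13 mm high, bystander; origin under its centre
- tweezers: steel tweezers, 9 x 130 x 13 mm, bystander; origin under its centre, long along its own y

How it is judged:
By the outcome, as a careful person would: the job done as asked, in the order asked, and still so for the second after the job is handed in, while the arm keeps its last pose, push and grip.
It also fails if it takes over 45 s, if anything falls off the work surface, if the arm or the gripper's body presses on something with over 40 N, if the wrist force passes 120 N, or if a joint passes its speed limit or range.

## Working session

There is one attempt and no reset: what is moved stays moved. The work goes in short steps, Python scripts to look and compute and a tool call to move; the robot and the scene stay as the last step left them, time stands still between calls to the robot, and variables do not carry over. Pictures are saved under pics/ and viewed, and the job is handed in when it is done.

Besides the shell and the picture viewer there is one more tool, called after "Call:" as a command line: name --argument value ..., lists and objects as JSON in quotes. play_rows: Moves the arm, as the interface text tells. Its arguments: {"type":"object","properties":{"commands":{"type":"array"},"grip":{"type":"number"},"newtons":{"type":"number"}},"required":["commands"]}

```bash
mkdir -p pics; cat > h.py <<'E'
import numpy as np, cv2
from rig import robot, cams, nets
def save(p,n): cv2.imwrite('pics/'+n, cv2.cvtColor(p['img'],cv2.COLOR_RGB2BGR))
def proj(p,X,W=None):
    X=np.atleast_2d(X); W=p['world_to_cam'] if W is None else W
    c=(W@np.c_[X,np.ones(len(X))].T).T
    return np.c_[p['cx']+p['fx']*c[:,0]/-c[:,2], p['cy']+p['fy']*(-c[:,1])/-c[:,2]]
def ray(p,uv):
    C=np.linalg.inv(p['world_to_cam']); d=np.array([(uv[0]-p['cx'])/p['fx'],-(uv[1]-p['cy'])/p['fy'],-1])
    d=C[:3,:3]@d; return C[:3,3],d/np.linalg.norm(d)
def atz(p,uv,z):
    o,d=ray(p,uv); return o+d*(z-o[2])/d[2]
def tri(a,b):
    (o1,d1),(o2,d2)=a,b
    t=np.linalg.lstsq(np.c_[d1,-d2],o2-o1,rcond=None)[0]
    A=o1+t[0]*d1;B=o2+t[1]*d2; return (A+B)/2,np.linalg.norm(A-B)
E
python3 - <<'E'
from h import *
o=robot.get_obs(); print(o, robot.tcp_to_grasp)
ps={}
for n in('scene','side'):
    p=cams.camera(n);ps[n]=p;save(p,n+'0.png'); print(n,[k for k in p if k not in('img',)],p.get('dist'),np.linalg.inv(p['world_to_cam'])[:3,3])
    for t in('bolt_knob','lid_handle','chamber','timer','slide_box','marker_black','dish_open','tweezers'):
        for r in nets.outline_of(p,t)[:2]: print(t,r['conf'],r['pixel'],r['region'].sum())
E
```

```text
{'time': 0.0, 'q': array([-1.78496911e-01,  5.28463225e-01,  1.43386378e+00, -3.90599804e-05,
        1.18138594e+00, -1.78511584e-01]), 'joint_velocities': array([-0.00070246, -0.00077419,  0.00034818, -0.00016209,  0.00152869,
       -0.00057695]), 'joint_torque': array([-5.45745443e-04, -4.40045428e+01, -1.76593530e+01,  6.32597599e-02,
        5.83207863e-02, -1.53719384e-04]), 'position': array([6.24288724e-01, 1.48504748e-04, 2.21585685e-01]), 'tool_rot': array([ 7.07095939e-01,  7.07116828e-01, -6.19455288e-04, -8.60527685e-04]), 'ft_force': array([-0.61320647, -0.09995299,  0.17638633]), 'moment': array([ 0.02072514, -0.02582577, -0.01791654]), 'grip_width': 0.08718487165271148} 0.0187
scene ['fx', 'fy', 'cx', 'cy', 'world_to_cam', 'shot'] None [-0.41244958 -0.84039447  0.69663706]
bolt_knob 0.45 [247.1, 195.6] 112
lid_handle 0.7 [283.7, 211.6] 1721
chamber 0.81 [277.6, 217.9] 4764
chamber 0.31 [368.3, 298.7] 979
timer 0.65 [188.4, 207.2] 243
slide_box 0.92 [366.6, 301.3] 926
marker_black 0.4 [199.2, 202.2] 129
dish_open 0.67 [219.4, 189.5] 254
tweezers 0.53 [397.5, 270.0] 135
side ['fx', 'fy', 'cx', 'cy', 'world_to_cam', 'shot'] None [0.15088156 1.04512331 0.72774762]
bolt_knob 0.67 [298.6, 184.1] 26
bolt_knob 0.61 [270.8, 230.1] 150
lid_handle 0.78 [278.9, 210.0] 1770
lid_handle 0.74 [272.9, 226.8] 148
chamber 0.56 [270.5, 231.5] 4979
slide_box 0.79 [344.1, 189.5] 418
marker_black 0.73 [210.9, 329.2] 343
marker_black 0.4 [343.4, 186.2] 426
dish_open 0.57 [172.1, 314.0] 872
tweezers 0.58 [298.7, 182.4] 33
```

```bash
python3 - <<'E'
import cv2
for n in('scene','side'):
    a=cv2.imread(f'pics/{n}0.png'); 
    cv2.imwrite(f'pics/{n}0z.png',cv2.resize(a[140:340,150:420],(800,593),interpolation=cv2.INTER_CUBIC))
E
```

```text
(no output)
```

View pics/scene0z.png

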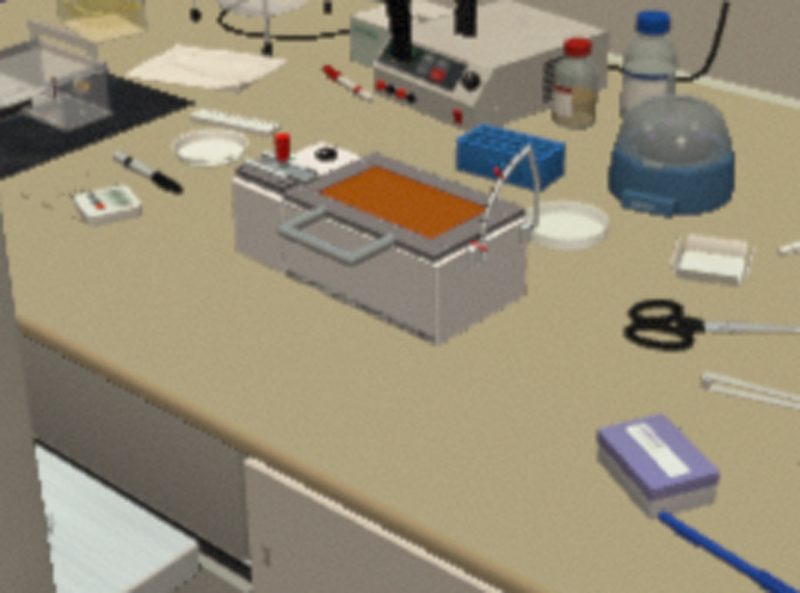

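View pics/side0z.png

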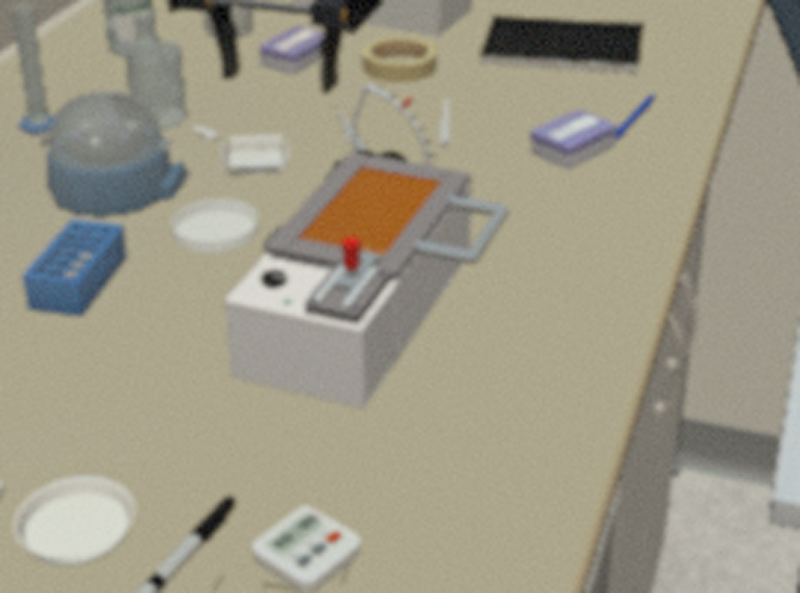

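View pics/scene0.png

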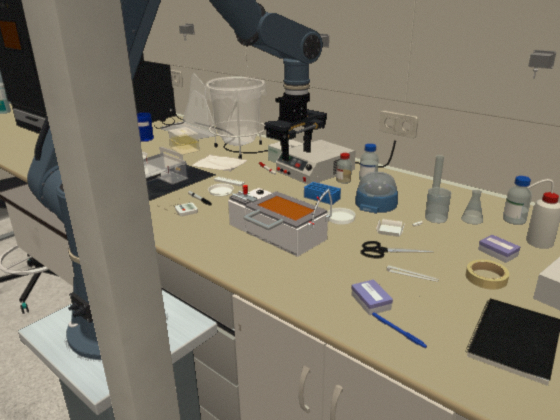

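```bash
cat > fit.py <<'E'
from h import *
from scipy.optimize import least_squares
ps={n:cams.camera(n) for n in('scene','side')}
C={'scene':[((283,147),(-35,127,123.5)),((284,230),(-115,45,90)),((355,260),(-115,-45,90)),((436,341),(-65,-103,0)),((525,292),(65,-103,0)),((236,250),(-65,178,0)),((234,180),(-65,178,85))],
'side':[((351,253),(-35,127,123.5)),((363,402),(-65,178,0)),((231,374),(65,178,0)),((365,330),(-65,178,85)),((229,299),(65,178,85)),((474,258),(-115,45,90)),((505,208),(-115,-45,90))]}
def T(v,X):
    c,s=np.cos(v[2]),np.sin(v[2]); X=np.array(X)/1000
    return np.c_[v[0]+c*X[:,0]-s*X[:,1], v[1]+s*X[:,0]+c*X[:,1], X[:,2]]
def res(v):
    r=[]
    for n in ps:
        uv=np.array([c[0] for c in C[n]])/2.963+[150,140]
        r.append(proj(ps[n],T(v,[c[1] for c in C[n]]))-uv)
    return np.concatenate(r)
s=least_squares(lambda v:res(v).ravel(),[0.6,0,0],loss='soft_l1')
print(s.x,np.degrees(s.x[2])); print(res(s.x).round(1))
uv={n:np.array(C[n][0][0])/2.963+[150,140] for n in C}
print('knob tri',tri(ray(ps['scene'],uv['scene']),ray(ps['side'],uv['side'])))
print('model knob, handle, hinge',T(s.x,[(-35,125,123.5),(-115,0,90),(65,0,85)]))
o=robot.get_obs();print(o['position'],o['tool_rot'])
p=cams.camera('wrist');save(p,'wrist0.png');print(p['mount'],p['fx'],p['cx'],p['cy'])
E
python3 fit.py
```

```text
[ 0.54622441 -0.02205287 -0.04124157] -2.3629679081034842
[[ 0.1  0.2]
 [-0.4 -0.1]
 [-1.  -0. ]
 [ 0.6  2.1]
 [ 0.3  1.1]
 [-0.7  1. ]
 [-1.7 -0.6]
 [ 0.6 -1.1]
 [ 0.8  2. ]
 [-0.2  0.7]
 [-0.5 -1.4]
 [-1.8 -1.1]
 [-0.7 -1.5]
 [-0.9 -0.2]]
knob tri (array([0.51774359, 0.10893759, 0.1223155 ]), np.float64(0.0018233035603153352))
model knob, handle, hinge [[ 0.51640791  0.10428389  0.1235    ]
 [ 0.4313222  -0.01731143  0.09      ]
 [ 0.61116914 -0.02473281  0.085     ]]
[6.24986534e-01 5.53152225e-05 2.22567895e-01] [7.07104898e-01 7.07108664e-01 1.65637410e-05 5.28480143e-06]
[[ 3.55979075e-04  9.54341995e-01  2.98715967e-01  8.17556435e-02]
 [ 9.99999870e-01 -4.48654669e-04  2.41670924e-04 -1.35509135e-03]
 [ 3.64657026e-04  2.98715842e-01 -9.54342031e-01 -1.64202534e-01]
 [ 0.00000000e+00  0.00000000e+00  0.00000000e+00  1.00000000e+00]] 319.7438724135529 277.1599755404405 211.5440399458627
```

View pics/wrist0.png

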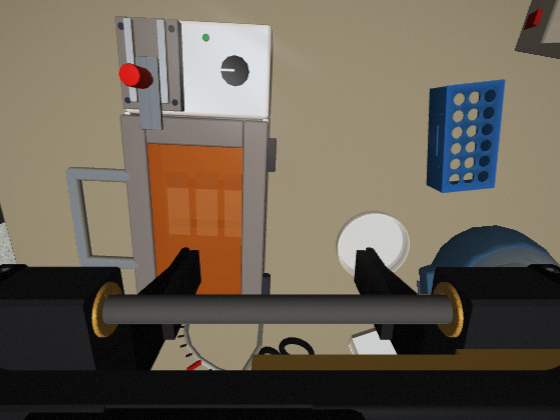

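```bash
cat >> h.py <<'E'
from scipy.spatial.transform import Rotation as R
def wrist():
    o=robot.get_obs(); p=cams.camera('wrist')
    T=np.eye(4);T[:3,:3]=R.from_quat(o['tool_rot']).as_matrix();T[:3,3]=o['position']
    p['world_to_cam']=np.linalg.inv(T@p['mount']); return o,p
E
cat > fit2.py <<'E'
exec(open('fit.py').read().split("s=least")[0])
o,p=wrist(); ps['wrist']=p
z=2.963
C['wrist']=[(((u-150)*z,(v-140)*z),X) for (u,v),X in [((129,74),(-35,127,136.5)),((76,175),(-115,45,90)),((84,262),(-115,-45,90)),((271,25),(65,178,85))]]
s=least_squares(lambda v:res(v).ravel(),[0.6,0,0],loss='soft_l1')
print(s.x,np.degrees(s.x[2])); print(res(s.x).round(1)[-4:])
print('model knob(0 travel), handle, hinge',T(s.x,[(-35,125,123.5),(-115,0,90),(65,0,85)]))
print(atz(p,(129,74),.1365))
for q in [(76,175),(84,262)]: print(atz(p,q,.09))
E
python3 fit2.py
```

```text
[ 0.54553349 -0.02382439 -0.04422707] -2.534024464295296
[[ 0.3  4.4]
 [-2.4 -1.5]
 [ 2.4 -1.4]
 [ 0.  -0.5]]
model knob(0 travel), handle, hinge [[ 0.5160943   0.10260082  0.1235    ]
 [ 0.43064594 -0.01873993  0.09      ]
 [ 0.61046993 -0.02669821  0.085     ]]
[0.51640236 0.107576   0.1365    ]
[0.43460453 0.02475252 0.09      ]
[ 0.4258941  -0.06531655  0.09      ]
```

```bash
python3 - <<'E'
import cv2
a=cv2.imread('pics/wrist0.png'); 
cv2.imwrite('pics/w0z.png',cv2.resize(a[5:305,50:290],(480,600),interpolation=cv2.INTER_CUBIC))
E
```

```text
(no output)
```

View pics/w0z.png

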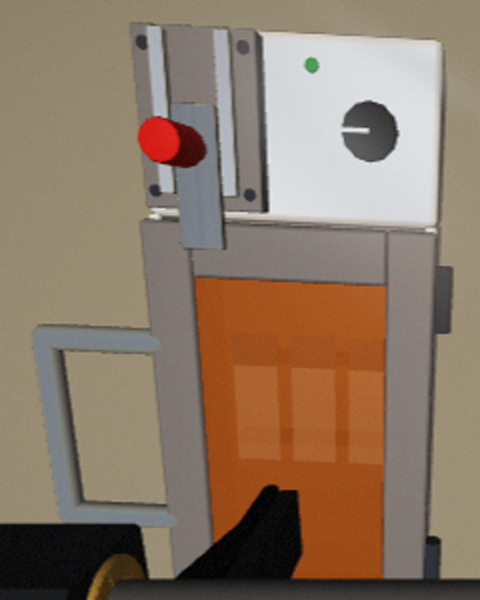

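```bash
cat > fit2.py <<'E'
exec(open('fit.py').read().split("s=least")[0])
o,p=wrist(); ps['wrist']=p
z=2.963
C['wrist']=[(((u/2+50-150)*z,(v/2+5-140)*z),X) for (u,v),X in [((158,139),(-35,127,136.5)),((46,337),(-115,45,90)),((70,513),(-115,-45,90)),((441,42),(65,178,85)),((140,222),(-65,100,95)),((437,230),(65,100,95))]]
for k in (0,1):
    f=res if k==0 else lambda v:res(v)[-6:]
    s=least_squares(lambda v:f(v).ravel(),[0.6,0,0],loss='soft_l1')
    print(s.x,np.degrees(s.x[2])); print(res(s.x).round(1)[-6:])
    print('model knob(0 travel), handle, hinge',T(s.x,[(-35,125,123.5),(-115,0,90),(65,0,85)]))
print(atz(p,(129,74.5),.1365))
E
python3 fit2.py
```

```text
[ 0.54545866 -0.02363512 -0.04493822] -2.574770551786516
[[ 0.2  3.6]
 [ 0.5 -0.3]
 [ 1.3 -1.2]
 [ 0.6 -1.7]
 [-1.4 -1.5]
 [-1.2  1.5]]
model knob(0 travel), handle, hinge [[ 0.51610938  0.102811    0.1235    ]
 [ 0.43057476 -0.01846896  0.09      ]
 [ 0.61039304 -0.02655512  0.085     ]]
[ 0.54526846 -0.02398112 -0.04574055] -2.6207406280724537
[[ 0.2  4.1]
 [ 0.4 -0.1]
 [ 1.1 -0.9]
 [ 0.5 -1.1]
 [-1.5 -1.1]
 [-1.3  2. ]]
model knob(0 travel), handle, hinge [[ 0.51602064  0.1024885   0.1235    ]
 [ 0.43038874 -0.01872279  0.09      ]
 [ 0.61020047 -0.02695322  0.085     ]]
[0.51637567 0.10724027 0.1365    ]
```

Call:
play_rows --commands '[{"spin": 0.045}, {"x": 34, "y": -36}, {"x": 34, "y": -36}, {"x": 34, "y": -36}, {}]' --grip 1

```text
invalid input
```

```bash
python3 - <<'E'
from h import *
o,p=wrist(); save(p,'w1.png')
M=R.from_quat(o['tool_rot']).as_matrix(); print(o['position'],M.round(3))
for r in nets.outline_of(p,'bolt_knob')[:2]: print(r['conf'],r['pixel'],r['region'].sum(),atz(p,r['pixel'],.1365))
E
```

```text
[6.24989152e-01 3.89354662e-05 2.22547091e-01] [[-0.  1.  0.]
 [ 1.  0. -0.]
 [-0.  0. -1.]]
0.75 [144.7, 86.8] 2033 [0.52671866 0.09896236 0.1365    ]
```

View pics/w1.png

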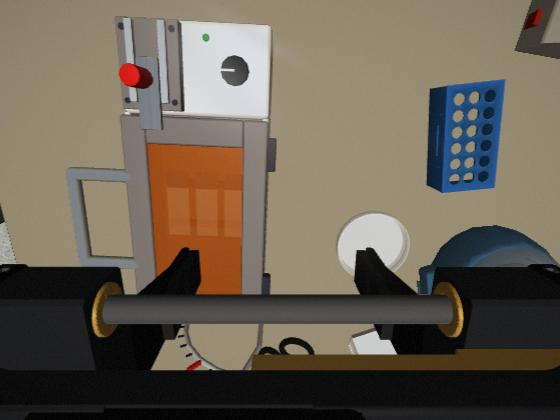

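Refused, since every row needs all four numbers.

Call:
play_rows --commands '[{"x": 0, "y": 0, "z": 0, "spin": 0.045}, {"x": 34, "y": -36, "z": 0, "spin": 0}, {"x": 34, "y": -36, "z": 0, "spin": 0}, {"x": 34, "y": -36, "z": 0, "spin": 0}, {"x": 0, "y": 0, "z": 0, "spin": 0}]' --grip 1

```text
time: 1.95
position: [0.52, 0.1082, 0.2213]
tool_rot: [0.725, 0.689, 0.0, 0.001]
ft_force: [-0.2, -0.1, 0.4]
grip_width: 0.087
```

```bash
python3 - <<'E'
from h import *
o,p=wrist(); save(p,'w1.png')
M=R.from_quat(o['tool_rot']).as_matrix(); print(o['position'],M.round(3))
print(proj(p,[(.516,.107,.1365)]))
E
```

```text
[0.5199674  0.10815155 0.22129771] [[ 0.052  0.999  0.001]
 [ 0.999 -0.052 -0.   ]
 [-0.     0.001 -1.   ]]
[[273.94369542 217.45817936]]
```

View pics/w1.png

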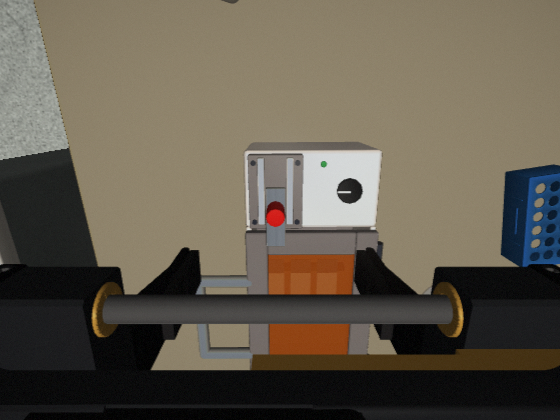

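Call:
play_rows --commands '[{"x": -1, "y": -3.5, "z": 30, "spin": 0}, {"x": 0, "y": 0, "z": 30, "spin": 0}, {"x": 0, "y": 0, "z": 30, "spin": 0}, {"x": 0, "y": 0, "z": 15, "spin": 0}, {"x": 0, "y": 0, "z": 5, "spin": 0}]'

```text
time: 2.5
position: [0.5311, 0.1027, 0.1121]
tool_rot: [0.725, 0.688, 0.008, 0.01]
ft_force: [0.6, 0.1, 1.0]
grip_width: 0.087
```

```bash
python3 - <<'E'
from h import *
o,p=wrist(); save(p,'w2.png')
print(o['position'],o['ft_force'])
for z in(.1365,.11):print(proj(p,[(.5165,.107,z)]))
E
```

```text
[0.53113375 0.10272843 0.11210182] [0.57139549 0.14257784 0.96712647]
[[250.6991661  278.97419812]]
[[253.25483201 255.58045263]]
```

View pics/w2.png

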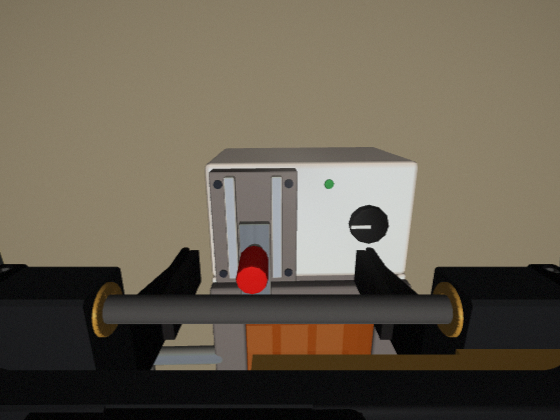

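Call:
play_rows --commands '[{"x": 2, "y": -8, "z": 0, "spin": 0}, {"x": 2, "y": -6, "z": 0, "spin": 0}, {"x": 0, "y": 0, "z": 0, "spin": 0}]'

```text
time: 2.85
position: [0.5185, 0.1068, 0.1131]
tool_rot: [0.726, 0.688, 0.009, 0.011]
ft_force: [0.0, -0.0, -0.2]
grip_width: 0.0869
```

```bash
python3 - <<'E'
from h import *
o,p=wrist(); save(p,'w3.png')
print(o['position'],o['ft_force'],R.from_quat(o['tool_rot']).as_matrix().round(3))
for z in(.1365,.11):print(proj(p,[(.5165,.107,z)]))
E
```

```text
[0.51854324 0.10678376 0.1130827 ] [ 0.02957722 -0.02782373 -0.22572109] [[ 0.054  0.998  0.027]
 [ 0.999 -0.054 -0.004]
 [-0.002  0.028 -1.   ]]
[[276.90902912 283.75365544]]
[[275.68856054 259.98966961]]
```

View pics/w3.png

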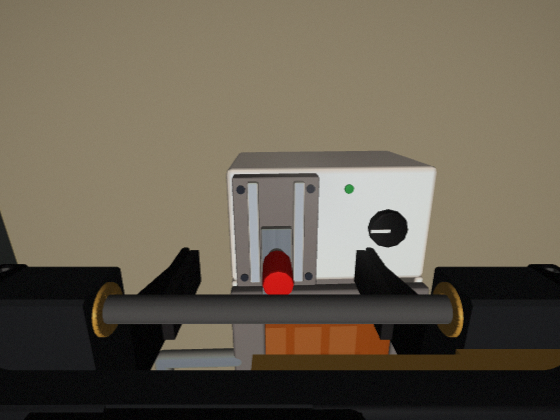

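Call:
play_rows --commands '[{"x": 0, "y": -2, "z": 2, "spin": 0}, {"x": 0, "y": 0, "z": 0, "spin": 0}, {"x": 0, "y": 0, "z": 0, "spin": 0}, {"x": 0, "y": 0, "z": 0, "spin": 0}, {"x": 0, "y": 0, "z": 0, "spin": 0}, {"x": 0, "y": 0, "z": 0, "spin": 0}]' --grip 0 --newtons 20

```text
time: 3.5
position: [0.5186, 0.107, 0.113]
tool_rot: [0.726, 0.688, 0.011, 0.013]
ft_force: [0.2, -0.1, 0.6]
grip_width: 0.0467
```

Call:
play_rows --commands '[{"x": 0, "y": 0, "z": 0, "spin": 0}, {"x": 0, "y": 0, "z": 0, "spin": 0}, {"x": 0, "y": 0, "z": 0, "spin": 0}, {"x": 0, "y": 0, "z": 0, "spin": 0}, {"x": 0, "y": 0, "z": 0, "spin": 0}, {"x": 0, "y": 0, "z": 0, "spin": 0}]'

```text
time: 4.1
position: [0.5185, 0.107, 0.1129]
tool_rot: [0.726, 0.688, 0.011, 0.013]
ft_force: [-0.0, -0.1, -0.4]
grip_width: 0.0155
```

Call:
play_rows --commands '[{"x": 6, "y": 0, "z": 0, "spin": 0}, {"x": 6, "y": 0, "z": 0, "spin": 0}, {"x": 6, "y": 0, "z": 0, "spin": 0}, {"x": 6, "y": 0, "z": 0, "spin": 0}]'

```text
time: 4.5
position: [0.5196, 0.131, 0.1129]
tool_rot: [0.726, 0.688, 0.009, 0.013]
ft_force: [-0.1, -2.1, 1.2]
grip_width: 0.0153
```

Call:
play_rows --commands '[{"x": 4, "y": 0, "z": 0, "spin": 0}, {"x": 4, "y": 0, "z": 0, "spin": 0}, {"x": 4, "y": 0, "z": 0, "spin": 0}]'

```text
time: 4.8
position: [0.5197, 0.1336, 0.1128]
tool_rot: [0.721, 0.693, 0.0, 0.02]
ft_force: [0.0, -17.8, 2.7]
grip_width: 0.0156
```

```bash
python3 - <<'E'
from h import *
o,p=wrist(); save(p,'w4.png')
print(o['position'],o['ft_force'])
E
```

```text
[0.51970719 0.13361905 0.11283044] [  0.02168534 -17.83374369   2.69029351]
```

View pics/w4.png

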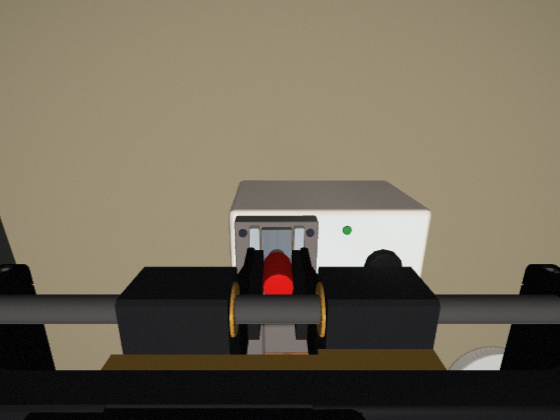

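Call:
play_rows --commands '[{"x": 0, "y": 0, "z": 0, "spin": 0}, {"x": 0, "y": 0, "z": 0, "spin": 0}, {"x": 0, "y": 0, "z": 0, "spin": 0}, {"x": 0, "y": 0, "z": 0, "spin": 0}, {"x": 0, "y": 0, "z": -20, "spin": 0}, {"x": 0, "y": 0, "z": -30, "spin": 0}, {"x": 0, "y": 0, "z": -30, "spin": 0}, {"x": 0, "y": 0, "z": 0, "spin": 0}]' --grip 0.7

```text
time: 5.65
position: [0.5167, 0.1397, 0.1938]
tool_rot: [0.72, 0.693, 0.0, 0.018]
ft_force: [0.6, -0.1, -0.1]
grip_width: 0.0602
```

```bash
cat > look.py <<'E'
from h import *
import sys
o,p=wrist(); save(p,sys.argv[1])
M=R.from_quat(o['tool_rot']).as_matrix()
g=o['position']-M[:,2]*.0187
print('tcp',o['position'],'grasp',g,'F',o['ft_force'],'w',o['grip_width']);print(M.round(3))
h=np.array([.4305,-.0186,.09])
print('to handle, tool mm',(M.T@(h-g)*1000).round(1),'px',proj(p,[h]).round(0))
E
python3 look.py w5.png
```

```text
tcp [0.51672679 0.13971533 0.19377138] grasp [0.51624739 0.14018922 0.21245923] F [ 0.57231852 -0.05350751 -0.0500949 ] w 0.060152217101265414
[[ 0.039  0.999  0.026]
 [ 0.999 -0.038 -0.025]
 [-0.024  0.027 -0.999]]
to handle, tool mm [-159.   -82.9  124.2] px [[198. 356.]]
```

View pics/w5.png

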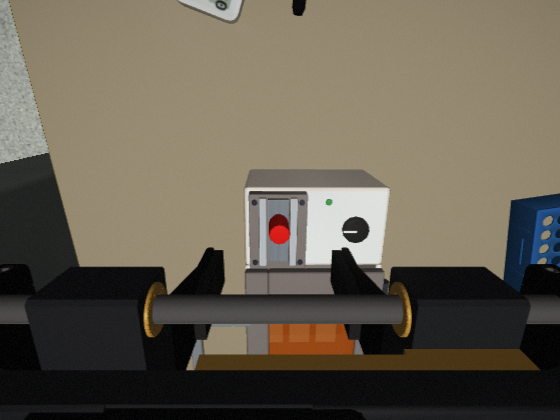

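Call:
play_rows --commands '[{"x": -31, "y": -16, "z": 0, "spin": 0}, {"x": -31, "y": -16, "z": 0, "spin": 0}, {"x": -31, "y": -16, "z": 0, "spin": 0}, {"x": -31, "y": -16, "z": 0, "spin": 0}, {"x": -20, "y": -10, "z": 0, "spin": 0}, {"x": 0, "y": 0, "z": 0, "spin": 0}]'

```text
time: 6.3
position: [0.4304, -0.0021, 0.1883]
tool_rot: [0.719, 0.695, -0.002, 0.013]
ft_force: [0.8, 0.2, 0.4]
grip_width: 0.0611
```

```bash
python3 look.py w6.png
```

```text
tcp [ 0.43041934 -0.0021315   0.18828905] grasp [ 0.43014491 -0.00172912  0.2069827 ] F [0.83823762 0.249058   0.42719475] w 0.06105524511180554
[[ 0.033  0.999  0.015]
 [ 0.999 -0.033 -0.022]
 [-0.021  0.015 -1.   ]]
to handle, tool mm [-14.4  -0.9 117.3] px [[278. 227.]]
```

View pics/w6.png

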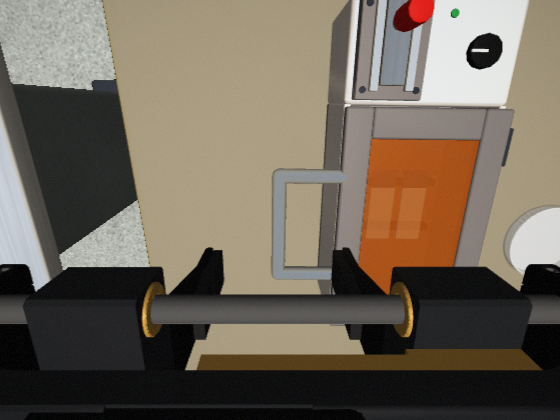

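Call:
play_rows --commands '[{"x": -8, "y": 0, "z": 15, "spin": 0.01}, {"x": -7, "y": 0, "z": 20, "spin": 0}, {"x": 0, "y": 0, "z": 20, "spin": 0}, {"x": 0, "y": 0, "z": 0, "spin": 0}]' --grip 0.45

```text
time: 6.75
position: [0.4342, -0.0149, 0.131]
tool_rot: [0.721, 0.692, -0.0, 0.013]
ft_force: [-0.3, 0.1, -0.0]
grip_width: 0.0414
```

```bash
python3 look.py w7.png
```

```text
tcp [ 0.43419128 -0.01486881  0.13104594] grasp [ 0.43385091 -0.01450357  0.14973927] F [-0.25945927  0.14623274 -0.0095071 ] w 0.04137666943140083
[[ 0.041  0.999  0.018]
 [ 0.999 -0.041 -0.02 ]
 [-0.019  0.019 -1.   ]]
to handle, tool mm [-3.1 -4.3 59.7] px [[273. 240.]]
```

View pics/w7.png

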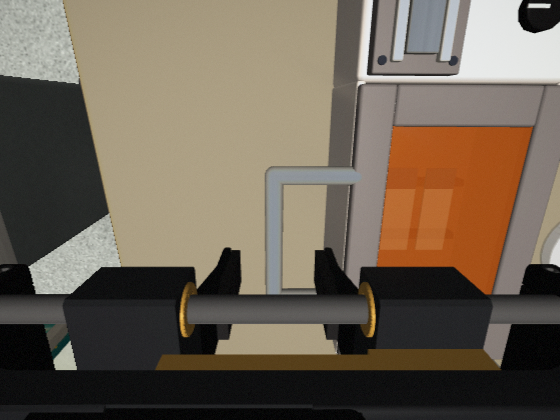

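Call:
play_rows --commands '[{"x": -3, "y": -5, "z": 12, "spin": 0}, {"x": 0, "y": -1, "z": 15, "spin": 0}, {"x": 0, "y": -1, "z": 15, "spin": 0}, {"x": 0, "y": -1, "z": 12, "spin": 0}, {"x": 0, "y": -1, "z": 4, "spin": 0}, {"x": 0, "y": 0, "z": 0, "spin": 0}]'

```text
time: 7.4
position: [0.4336, -0.0159, 0.0758]
tool_rot: [0.719, 0.695, 0.004, 0.019]
ft_force: [-0.1, 0.4, 0.8]
grip_width: 0.0392
```

```bash
python3 look.py w8.png
```

```text
tcp [ 0.4335659  -0.01593215  0.07577459] grasp [ 0.43298268 -0.01552276  0.09446101] F [-0.06969172  0.37092213  0.8301169 ] w 0.03924673182788192
[[ 0.035  0.999  0.031]
 [ 0.999 -0.035 -0.022]
 [-0.021  0.032 -0.999]]
to handle, tool mm [-3.1 -2.5  4.4] px [[275. 280.]]
```

View pics/w8.png

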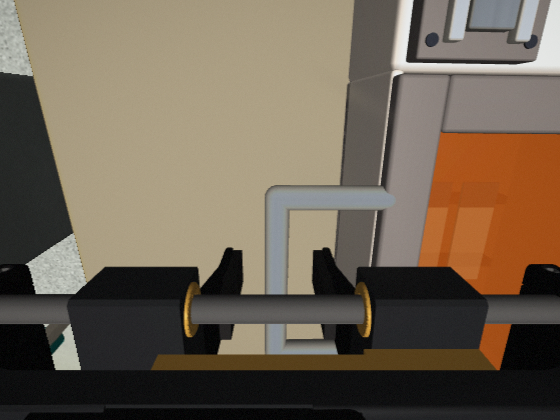

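Call:
play_rows --commands '[{"x": -2, "y": -3, "z": 5, "spin": 0}, {"x": 0, "y": 0, "z": 1, "spin": 0}, {"x": 0, "y": 0, "z": 0, "spin": 0}, {"x": 0, "y": 0, "z": 0, "spin": 0}, {"x": 0, "y": 0, "z": 0, "spin": 0}, {"x": 0, "y": 0, "z": 0, "spin": 0}, {"x": 0, "y": 0, "z": 0, "spin": 0}]' --grip 0 --newtons 25

```text
time: 8.15
position: [0.433, -0.0184, 0.0717]
tool_rot: [0.719, 0.694, 0.005, 0.021]
ft_force: [0.7, 0.3, -1.5]
grip_width: 0.0113
```

```bash
python3 look.py w9.png
```

```text
tcp [ 0.43303652 -0.01835713  0.07169653] grasp [ 0.43233072 -0.01792125  0.09037813] F [ 0.67995231  0.27532168 -1.47141601] w 0.011319427143199527
[[ 0.036  0.999  0.038]
 [ 0.999 -0.035 -0.023]
 [-0.022  0.039 -0.999]]
to handle, tool mm [-0.7 -1.8  0.3] px [[276. 280.]]
```

Call:
play_rows --commands '[{"x": 0, "y": 0.5, "z": -6, "spin": 0}, {"x": 0, "y": 1, "z": -8, "spin": 0}, {"x": 0, "y": 1, "z": -8, "spin": 0}, {"x": 0, "y": 2, "z": -8, "spin": 0}, {"x": 0, "y": 2, "z": -7, "spin": 0}]'

```text
time: 8.7
position: [0.4382, -0.0186, 0.1111]
tool_rot: [0.719, 0.694, 0.004, 0.021]
ft_force: [1.6, -2.5, -4.0]
grip_width: 0.0108
```

```bash
cat > arc.py <<'E'
from h import *
import sys
o=robot.get_obs()
M=R.from_quat(o['tool_rot']).as_matrix(); g=o['position']-M[:,2]*.0187
yaw=-.045; cx=np.array([np.cos(yaw),np.sin(yaw),0]); cy=np.array([-np.sin(yaw),np.cos(yaw),0])
g0=np.array([.43233,-.01792,.09037]); d=(g-g0)*1000; a,b,c=d@cx,d@cy,d[2]
X,Z=a-180,c+5
print('chamber d',a.round(1),b.round(1),c.round(1),'theta',np.degrees(np.arctan2(Z,-X)-np.arctan2(5,180)).round(2),'r err',np.hypot(X,Z)-np.hypot(180,5))
print('F',o['ft_force'].round(2),'w',o['grip_width'],'t',o['time']); print(M.round(3))
for t in map(float,sys.argv[1:]):
    q=np.radians(t); P=g0*1000+(180-180*np.cos(q)+5*np.sin(q))*cx+np.array([0,0,180*np.sin(q)+5*np.cos(q)-5])
    print(t,(M.T@(P-g*1000)).round(1))
E
python3 arc.py 20 30
```

```text
chamber d 5.2 0.0 39.5 theta 12.67 r err 0.3313531334672746
F [ 1.64 -2.51 -3.95] w 0.010777079524193198 t 8.7
[[ 0.035  0.999  0.036]
 [ 0.999 -0.035 -0.024]
 [-0.023  0.037 -0.999]]
20.0 [ -0.6   8.2 -21.5]
30.0 [ -1.4  23.3 -49. ]
```

Call:
play_rows --commands '[{"x": 0, "y": 2.5, "z": -7, "spin": 0}, {"x": 0, "y": 3, "z": -8, "spin": 0}, {"x": 0, "y": 3, "z": -8, "spin": 0}, {"x": 0, "y": 4, "z": -8, "spin": 0}, {"x": 0, "y": 4.5, "z": -8, "spin": 0}, {"x": 0, "y": 4.5, "z": -7, "spin": 0}]'

```text
time: 9.3
position: [0.4587, -0.0195, 0.1626]
tool_rot: [0.719, 0.695, 0.004, 0.023]
ft_force: [1.2, -3.9, -5.3]
grip_width: 0.0113
```

```bash
python3 arc.py 40 50
```

```text
chamber d 25.7 0.1 90.9 theta 30.27 r err 1.6274335867428533
F [ 1.17 -3.87 -5.3 ] w 0.011272996358167382 t 9.3
[[ 0.034  0.999  0.036]
 [ 0.999 -0.033 -0.028]
 [-0.026  0.037 -0.999]]
40.0 [ -0.9  20.5 -22.8]
50.0 [ -1.8  44.1 -43.5]
```

Call:
play_rows --commands '[{"x": 0, "y": 5.5, "z": -7, "spin": 0}, {"x": 0, "y": 6, "z": -7, "spin": 0}, {"x": 0, "y": 6, "z": -7, "spin": 0}, {"x": 0, "y": 6, "z": -6, "spin": 0}, {"x": 0, "y": 6, "z": -5, "spin": 0}, {"x": 0, "y": 4, "z": -4, "spin": 0}, {"x": 0, "y": 0, "z": 0, "spin": 0}]'

```text
time: 10.0
position: [0.4902, -0.021, 0.2031]
tool_rot: [0.718, 0.696, -0.001, 0.021]
ft_force: [-0.7, -4.9, -2.9]
grip_width: 0.0109
```

```bash
python3 arc.py 48 50; python3 - <<'E'
from h import *
for n,b in(('scene',(180,260,255,355)),('side',(140,250,230,350))):
    p=cams.camera(n); save(p,n+'3.png'); a=cv2.imread(f'pics/{n}3.png')[b[0]:b[1],b[2]:b[3]]
    cv2.imwrite(f'pics/{n}3z.png',cv2.resize(a,None,fx=6 if n=='side' else 7,fy=5.4 if n=='side' else 7,interpolation=cv2.INTER_CUBIC))
E
python3 look.py w10.png
```

```text
chamber d 57.4 0.1 131.5 theta 46.46 r err 3.3982537890536264
F [-0.68 -4.89 -2.91] w 0.0108731660365098 t 10.0
[[ 0.031  0.999  0.028]
 [ 0.999 -0.03  -0.031]
 [-0.03   0.029 -0.999]]
48.0 [-0.2  5.9 -0.5]
50.0 [-0.4 10.9 -4.3]
tcp [ 0.48950664 -0.02093265  0.20257371] grasp [ 0.48899717 -0.02035502  0.22125784] F [ 0.19114743 -4.2224932  -2.05490775] w 0.011024652381465033
[[ 0.031  0.999  0.027]
 [ 0.999 -0.03  -0.031]
 [-0.03   0.028 -0.999]]
to handle, tool mm [  3.9 -62.2 129.5] px [[209. 203.]]
```

View pics/scene3z.png

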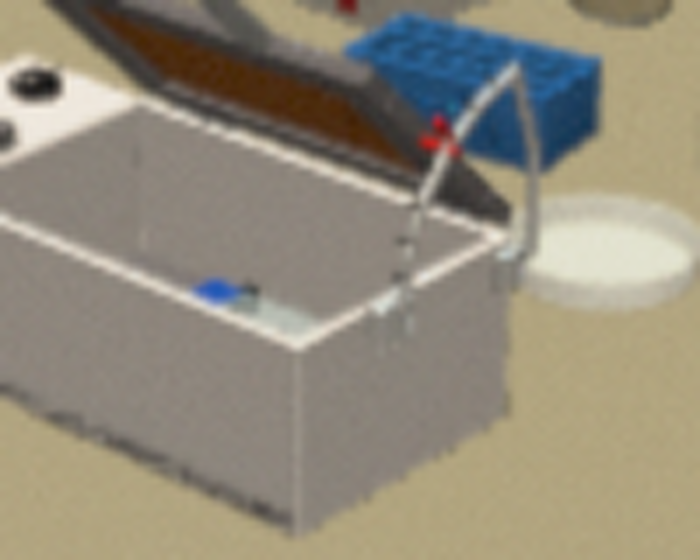

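View pics/side3z.png

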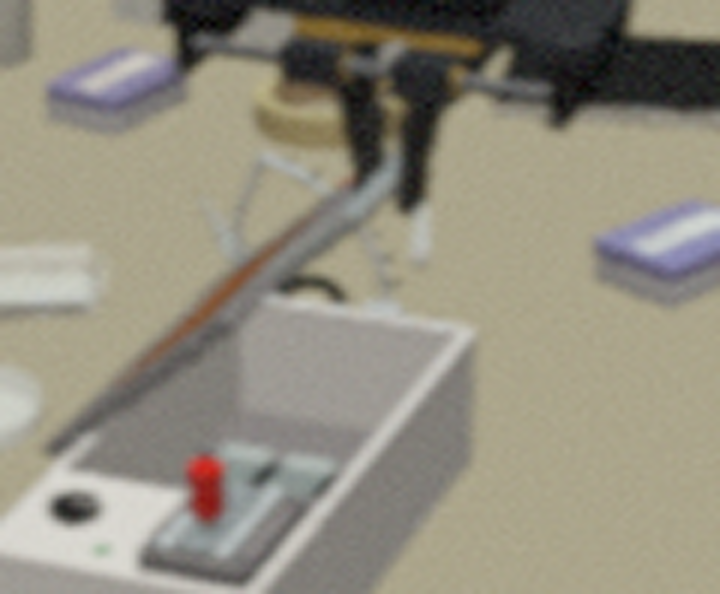

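View pics/w10.png

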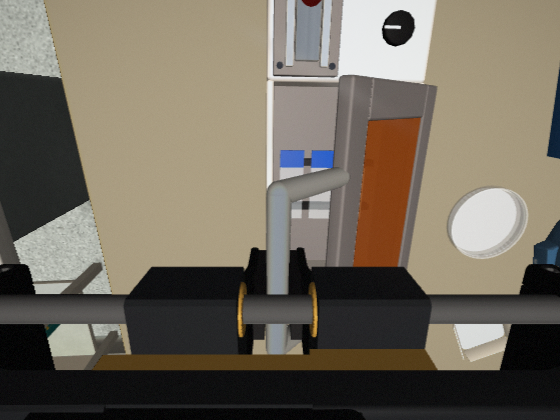

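Call:
play_rows --commands '[{"x": 0, "y": 4.5, "z": -2, "spin": 0}, {"x": 0, "y": 4.5, "z": -2, "spin": 0}, {"x": 0, "y": 2, "z": -2, "spin": 0}, {"x": 0, "y": 0, "z": 0, "spin": 0}, {"x": 0, "y": 0, "z": 0, "spin": 0}]'

```text
time: 10.65
position: [0.4942, -0.0212, 0.2071]
tool_rot: [0.717, 0.697, -0.006, 0.015]
ft_force: [0.2, -4.0, -3.0]
grip_width: 0.0113
```

```bash
cat > g.py <<'E'
from h import *
import sys
p=cams.camera('scene'); save(p,'s.png'); a=cv2.imread('pics/s.png')
v=(.54545866,-.02363512,-.04493822)
c,s=np.cos(v[2]),np.sin(v[2])
def W(x,y,z): x,y,z=x/1e3,y/1e3,z/1e3; return (v[0]+c*x-s*y,v[1]+s*x+c*y,z)
f=10; b=(285,182)
z=cv2.resize(a[b[1]:b[1]+58,b[0]:b[0]+60],None,fx=f,fy=f,interpolation=cv2.INTER_CUBIC)
zz=z.copy()
for t in range(10,80,10):
    q=np.radians(t)
    for r in(80,):
        u=(proj(p,[W(65-r*np.cos(q),-112,85+r*np.sin(q))])[0]+.5-b)*f
        cv2.circle(zz,tuple(int(i) for i in u),4,(0,255,0) if t!=50 else (255,0,255),-1)
cv2.imwrite('pics/'+sys.argv[1],z); cv2.imwrite('pics/o'+sys.argv[1],zz)
E
python3 g.py g1.png; python3 arc.py 50
```

```text
chamber d 61.7 0.1 135.4 theta 48.28 r err 3.564053846686022
F [-0.21 -5.39 -3.61] w 0.011214453803768794 t 10.7
[[ 0.029  0.999  0.012]
 [ 0.999 -0.029 -0.031]
 [-0.031  0.013 -0.999]]
50.0 [-0.2  6.5 -0.6]
```

View pics/g1.png

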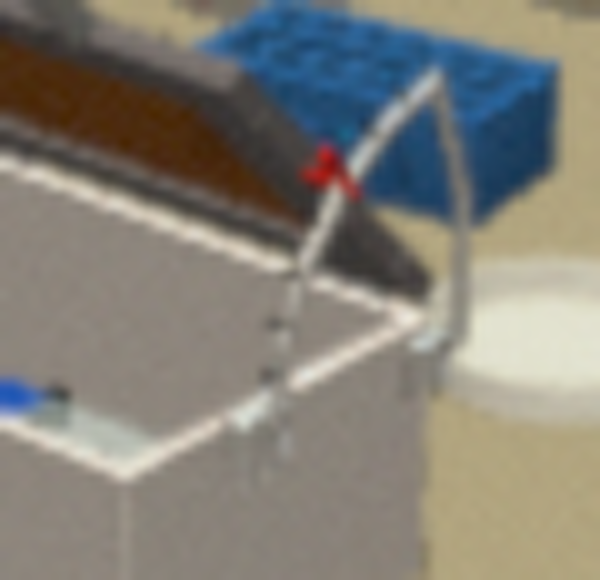

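View pics/og1.png

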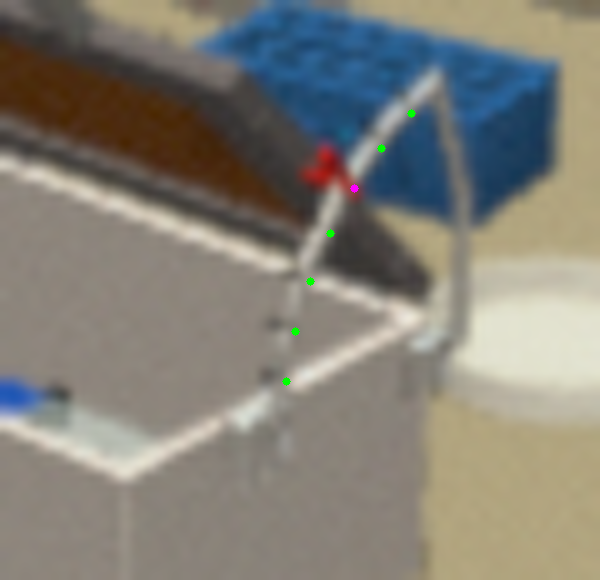

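```bash
python3 - <<'E'
import cv2,numpy as np
a=cv2.imread('pics/scene0.png')[182:240,285:345];b=cv2.imread('pics/s.png')[182:240,285:345]; c=cv2.imread('pics/scene3.png')[182:240,285:345]
f=lambda z:cv2.resize(z[:40,15:50],None,fx=11,fy=11,interpolation=cv2.INTER_NEAREST)
cv2.imwrite('pics/cmp.png',np.hstack([f(a),f(b)]))
for n,i in(('start',a),('46',c),('now',b)):
    j=i.astype(int); red=j[...,2]-np.maximum(j[...,0],j[...,1])
    ys,xs=np.where(red>45); print(n,[(x,y,red[y,x]) for x,y in zip(xs,ys)])
E
```

```text
start [(np.int64(32), np.int64(15), np.int64(113)), (np.int64(33), np.int64(15), np.int64(55)), (np.int64(32), np.int64(16), np.int64(50)), (np.int64(33), np.int64(16), np.int64(72)), (np.int64(0), np.int64(17), np.int64(57)), (np.int64(0), np.int64(18), np.int64(78)), (np.int64(1), np.int64(18), np.int64(75)), (np.int64(2), np.int64(18), np.int64(72)), (np.int64(3), np.int64(18), np.int64(58)), (np.int64(0), np.int64(19), np.int64(77)), (np.int64(1), np.int64(19), np.int64(75)), (np.int64(2), np.int64(19), np.int64(76)), (np.int64(3), np.int64(19), np.int64(77)), (np.int64(4), np.int64(19), np.int64(72)), (np.int64(5), np.int64(19), np.int64(61)), (np.int64(0), np.int64(20), np.int64(77)), (np.int64(1), np.int64(20), np.int64(78)), (np.int64(2), np.int64(20), np.int64(78)), (np.int64(3), np.int64(20), np.int64(77)), (np.int64(4), np.int64(20), np.int64(76)), (np.int64(5), np.int64(20), np.int64(76)), (np.int64(6), np.int64(20), np.int64(73)), (np.int64(7), np.int64(20), np.int64(72)), (np.int64(8), np.int64(20), np.int64(60)), (np.int64(0), np.int64(21), np.int64(78)), (np.int64(1),
[... 15608 characters left out ...]
64(32), np.int64(15), np.int64(130)), (np.int64(33), np.int64(15), np.int64(55)), (np.int64(31), np.int64(16), np.int64(58)), (np.int64(32), np.int64(16), np.int64(108)), (np.int64(33), np.int64(16), np.int64(89)), (np.int64(30), np.int64(17), np.int64(79)), (np.int64(31), np.int64(17), np.int64(120)), (np.int64(32), np.int64(17), np.int64(133)), (np.int64(33), np.int64(17), np.int64(88)), (np.int64(34), np.int64(17), np.int64(67)), (np.int64(31), np.int64(18), np.int64(61)), (np.int64(32), np.int64(18), np.int64(75)), (np.int64(33), np.int64(18), np.int64(48)), (np.int64(34), np.int64(18), np.int64(85)), (np.int64(35), np.int64(18), np.int64(57)), (np.int64(35), np.int64(19), np.int64(67))]
```

View pics/cmp.png

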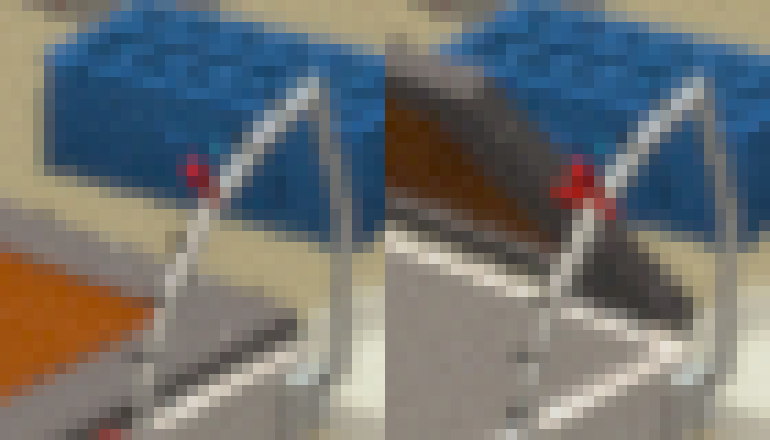

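Call:
play_rows --commands '[{"x": 0, "y": 3.5, "z": -3, "spin": 0}, {"x": 0, "y": 3.5, "z": -3, "spin": 0}, {"x": 0, "y": 0, "z": 0, "spin": 0}, {"x": 0, "y": 0, "z": 0, "spin": 0}]'

```text
time: 11.1
position: [0.5002, -0.0214, 0.2124]
tool_rot: [0.717, 0.697, -0.008, 0.015]
ft_force: [-1.1, -4.7, -4.5]
grip_width: 0.011
```

```bash
python3 arc.py 50; python3 look.py w11.png; python3 g.py g2.png; python3 - <<'E'
import cv2
a=cv2.imread('pics/w11.png'); cv2.imwrite('pics/w11z.png',cv2.resize(a[0:300,240:460],None,fx=2.5,fy=2,interpolation=cv2.INTER_CUBIC))
b=cv2.imread('pics/s.png')[182:240,285:345]
cv2.imwrite('pics/g2n.png',cv2.resize(b[:40,15:50],None,fx=15,fy=15,interpolation=cv2.INTER_CUBIC))
E
```

```text
chamber d 67.8 0.1 140.7 theta 50.81 r err 3.8345804943466817
F [-1.06 -4.75 -4.54] w 0.011031002883462065 t 11.1
[[ 0.029  1.     0.01 ]
 [ 0.999 -0.029 -0.032]
 [-0.031  0.011 -0.999]]
50.0 [0.  0.3 4.6]
tcp [ 0.50023891 -0.02142668  0.21238533] grasp [ 0.5000591  -0.0208368   0.23107516] F [-1.05843441 -4.74954923 -4.54443905] w 0.011031002883462065
[[ 0.029  1.     0.01 ]
 [ 0.999 -0.029 -0.032]
 [-0.031  0.011 -0.999]]
to handle, tool mm [  4.6 -71.1 140.3] px [[202. 199.]]
```

View pics/w11z.png

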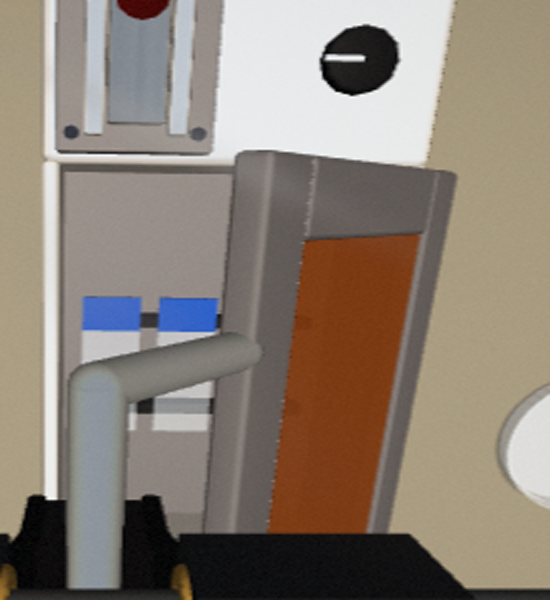

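View pics/g2n.png

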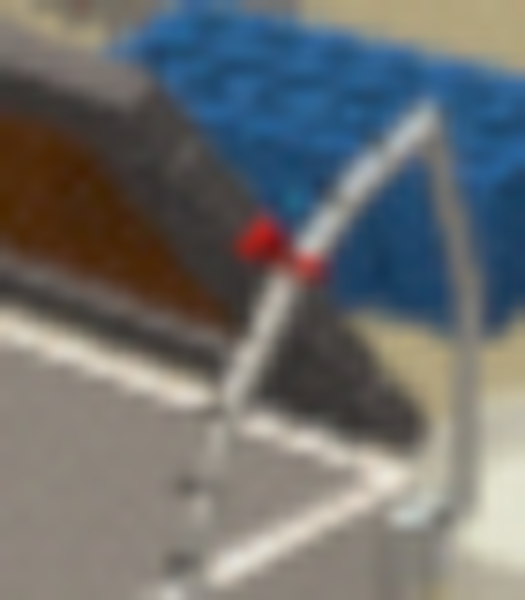

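```bash
cat > th.py <<'E'
from h import *
from scipy.optimize import least_squares
import sys
v0=np.array((.54545866,-.02363512,-.04493822))
def W(d,L,th):
    c,s=np.cos(v0[2]),np.sin(v0[2]); L=np.atleast_2d(L)
    u,y,n=L[:,0],L[:,1],L[:,2]
    x=65-u*np.cos(th)+n*np.sin(th); z=85+u*np.sin(th)+n*np.cos(th)
    x=x/1e3+d[0]; y=y/1e3+d[1]
    return np.c_[v0[0]+c*x-s*y, v0[1]+s*x+c*y, z/1e3]
def fit(p,uv,L):
    uv=np.array(uv)
    f=lambda q:np.r_[(proj(p,W(q[1:],L,q[0]))-uv).ravel(),q[1:]/.002]
    s=least_squares(f,[.85,0,0]); print('theta',np.degrees(s.x[0]).round(2),'shift',s.x[1:].round(4)); print((proj(p,W(s.x[1:],L,s.x[0]))-uv).round(1).tolist())
    return s.x
E
python3 - <<'E'
from th import *
o,p=wrist(); print(o['position'])
z=lambda a,b:(240+a/2.5,b/2)
pts=[z(95,385),z(255,352),z(236,152),z(275,150),z(456,175)]
L=[(180,45,5),(130,45,5),(130,100,0),(130,100,10),(0,100,10)]
fit(p,pts,L); fit(p,pts[:2]+pts[4:],L[:2]+L[4:]); fit(p,pts[:1]+pts[4:],L[:1]+L[4:])
# gauge fit
s=cams.camera('scene')
st=cv2.imread('pics/scene0.png').astype(int); nw=cams.camera('scene')['img'].astype(int)[...,::-1]
for nm,i in(('st',st),('nw',nw)):
    r=i[...,2]-np.maximum(i[...,0],i[...,1]); r=r[194:204,312:324]; print(nm);print(r)
for d in (0,10,20,30,40,50,60):
  t=np.radians(d); print(d,[(proj(s,W((0,0),(r,y,0),t))[0]).round(1).tolist() for r,y in((76,-112),(80,-112),(86,-112),(90,-112),(86,-106))])
E
```

```text
[ 0.50024914 -0.02143343  0.21239737]
theta 50.03 shift [0.0018 0.    ]
[[4.2, 0.4], [-7.4, -0.0], [-0.2, -0.0], [0.8, 0.4], [1.6, -1.3]]
theta 50.03 shift [ 0.0019 -0.0001]
[[4.5, 0.5], [-7.1, 0.1], [1.7, -1.2]]
theta 49.65 shift [ 0.0006 -0.0003]
[[-0.1, 0.6], [0.1, -0.9]]
st
[[-68 -70 -72 -89 -87 -81 -84 -84 -77 -44 -20  -7]
 [-68 -71 -70 -72 -71 -55 -72 -90 -78 -28  -3   2]
 [-68 -67 -70 -70 -43  13 -27 -62 -40 -11  -1 -13]
 [-69 -67 -70 -65  -7 113  55 -22 -18  -3  -9 -45]
 [-54 -60 -64 -66 -42  50  72  23  -7   0 -25 -63]
 [ -5 -17 -39 -48 -53 -21  42  44   8 -18 -55 -70]
 [ 11   5   0  -4 -18 -17  11  29   0 -44 -65 -73]
 [ 14  10  12  11   8   4   7   4  -8 -21 -40 -57]
 [ 13  14  11  11  11   8   6   9   6   4  -3  -7]
 [ 12  10  12  11   8   8   6  12  11  14  11   8]]
nw
[[  3   4   4  -1 -29 -66 -81 -87 -80 -44 -19  -5]
 [  5   4   3   3  -1 -35 -61 -90 -81 -29  -3   0]
 [  5   2   4   6  20  48 -18 -61 -40 -11   0 -17]
 [  5   5   3  17  74 136  55 -13 -13  -2  -8 -47]
 [  6   4   7  33 107 104  83  37  17  10 -21 -60]
 [ 10   7   6  11  34  46  54  66  96  39 -39 -69]
 [ 22  12   6   1   6  10  18  36  56  23 -46 -67]
 [ 30  22  12   4   1   4   6  10  12  -4 -44 -60]
 [ 28  30  20   7   4   3   4   2   7   1 -19 -23]
 [ 17  19  19  14   4   5   5   3   5   2   4   7]]
0 [[313.7, 223.9], [312.7, 224.4], [311.3, 225.1], [310.3, 225.7], [309.6, 224.5]]
10 [[314.0, 219.3], [313.1, 219.6], [311.7, 220.0], [310.7, 220.3], [310.0, 219.3]]
20 [[314.9, 214.7], [314.0, 214.7], [312.7, 214.7], [311.8, 214.7], [311.0, 214.0]]
30 [[316.3, 209.9], [315.5, 209.7], [314.3, 209.3], [313.5, 209.1], [312.6, 208.7]]
40 [[318.2, 205.4], [317.5, 204.9], [316.4, 204.1], [315.7, 203.6], [314.7, 203.5]]
50 [[320.5, 201.1], [319.9, 200.3], [319.0, 199.2], [318.5, 198.5], [317.3, 198.6]]
60 [[323.1, 197.2], [322.7, 196.3], [322.0, 194.9], [321.6, 193.9], [320.3, 194.3]]
```

```bash
python3 - <<'E'
from th import *
s=cams.camera('scene')
for n in(0,5):
 for y in(-112,-106):
  P=lambda d:proj(s,W((0,0),[(83,y,n)],np.radians(d)))[0]
  off=np.array((311.2,222.5))-P(0)
  G=lambda d:proj(s,W((0,0),[(84,-112,0)],np.radians(d)))[0]
  print(n,y,'off',off.round(1),'pred',[(d,(P(d)+off).round(2).tolist()) for d in(46,48,50,52)])
E
```

```text
0 -112 off [-0.8 -2.3] pred [(46, [317.61, 199.36]), (48, [318.13, 198.44]), (50, [318.66, 197.54]), (52, [319.21, 196.65])]
0 -106 off [ 0.9 -1.6] pred [(46, [317.58, 199.42]), (48, [318.1, 198.5]), (50, [318.63, 197.6]), (52, [319.18, 196.72])]
5 -112 off [-0.9 -0.6] pred [(46, [318.47, 199.41]), (48, [319.01, 198.52]), (50, [319.57, 197.65]), (52, [320.14, 196.8])]
5 -106 off [0.9 0.1] pred [(46, [318.44, 199.47]), (48, [318.98, 198.59]), (50, [319.54, 197.72]), (52, [320.11, 196.87])]
```

```bash
python3 - <<'E'
from th import *
o,w=wrist()
for nm,p,b,f in(('scene',cams.camera('scene'),(235,170,110,70),7),('side',cams.camera('side'),(230,150,90,75),8),('wrist',w,(250,40,190,230),2.6)):
    a=np.ascontiguousarray(p['img'][b[1]:b[1]+b[3],b[0]:b[0]+b[2],::-1])
    z=cv2.resize(a,None,fx=f,fy=f,interpolation=cv2.INTER_CUBIC); zs=[]
    cv2.imwrite(f'pics/ov_{nm}_raw.png',z)
    for th,col in((47,(255,255,0)),(50,(0,255,0)),(53,(255,0,255))):
        t=np.radians(th)
        def poly(L):
            q=((proj(p,W((0,0),L,t))+.5-b[:2])*f).astype(int); cv2.polylines(z,[q.reshape(-1,1,2)],True,col,1)
        for n in(0,10): poly([(0,-100,n),(130,-100,n),(130,100,n),(0,100,n)])
    cv2.imwrite(f'pics/ov_{nm}.png',z)
E
```

```text
(no output)
```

View pics/ov_scene.png

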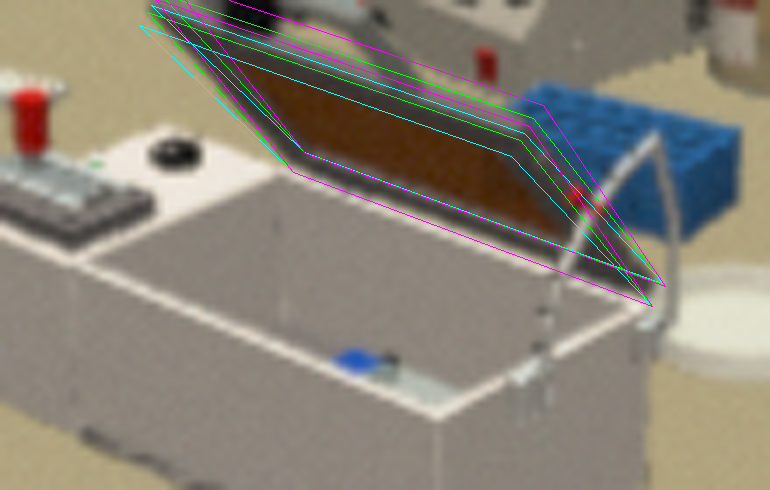

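View pics/ov_side.png

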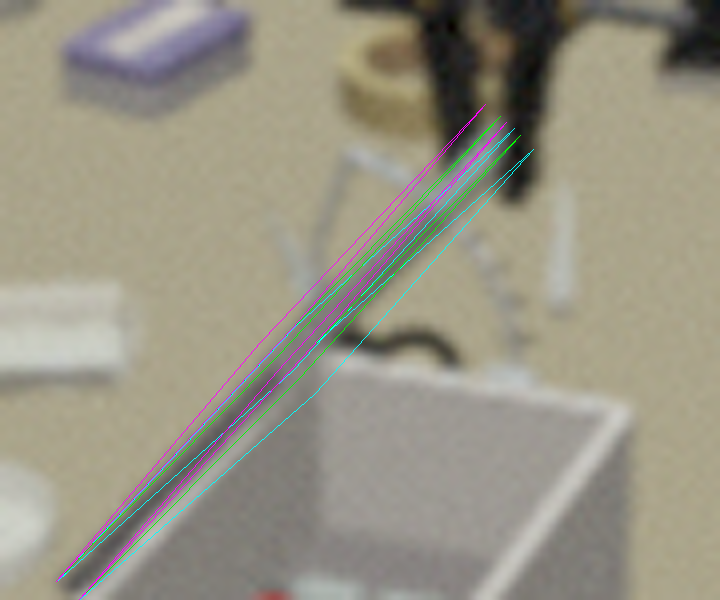

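View pics/ov_wrist.png

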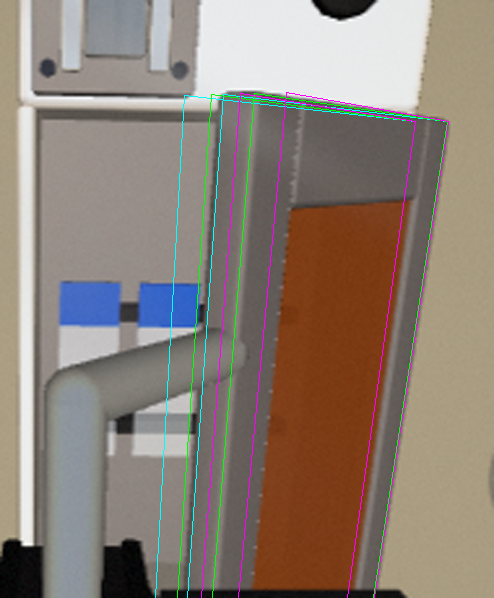

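```bash
python3 - <<'E'
from h import *
for i in range(6):
    cams.camera('side'); o=robot.get_obs(); 
print(o['time'],o['position'],o['ft_force'],np.abs(o['joint_velocities']).max(),o['grip_width'])
p=cams.camera('scene'); save(p,'fin.png')
robot.hand_in(); print('done')
E
```

```text
11.85 [ 0.50048688 -0.02144469  0.21259772] [-0.10379545 -3.96087459 -3.4399884 ] 0.0018748636560139966 0.011472611381970322
the job is handed in; nothing more can be done
done
```

View pics/fin.png

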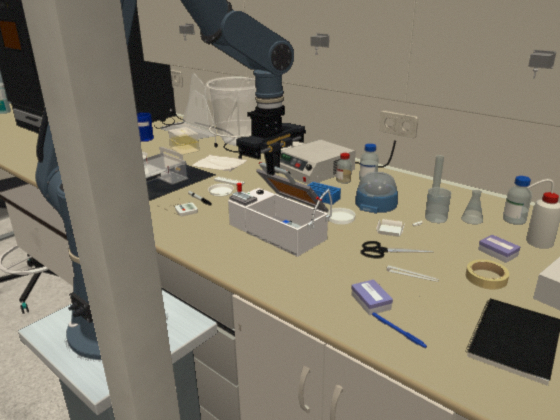

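I drew the bolt fully back, lifted the lid by its bar handle to about 50°, and handed the job in at about 12 s with the gripper still holding the lid.

- **Bolt:** it moved about 26.6 mm and met its stop with 17.8 N of resistance. It stayed back after I let go.
- **Lid angle:** my checks agree to within about 2°, but not exactly.
  - The fit to the wrist picture gave 49.7 to 50.0°, and lid outlines drawn on all three camera views fit best near 50°.
  - The path the gripper followed gave 50.8°. It also ran about 4 mm outside the expected arc, probably because the bar slipped a little in the grip.
  - The gauge, read from the scene camera, put the pointer at 48 to 50°. The picture is coarse there and the pointer stands behind the gauge.
- **Holding still:** over the last 0.75 s the arm moved about 0.3 mm, and the joints had almost stopped (under 0.002 rad/s). The lid's load showed as about 3 to 4 N downward. A sideways force of about 4 N along the bar also showed; I did not look into it.
- **Other things on the bench:** they look unmoved in the last picture. I only compared by eye.

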